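Find and release the latched key on the packing bench's call box

TASK

The call box on the packing bench has four identical push-on/push-off keys, and one has been left latched down, so its call is still open. Feel along the row from left to right, as seen from the robot, giving every one of the four keys a light fingertip tap, touching it and lifting off again without latching or releasing it; then press the key that is already down until it lets go and springs up level with the other three. Finish clear of the box, with all four keys standing and the things around them neither picked up nor pushed about.

Things in the scene. Friction and masses are not known exactly. Their poses are not given: they have to be found in the camera images.
- callbox: grey metal call box screwed to the bench, 130 deep (x) by 330 wide (y) by 68 mm high, four identical square keys in a row along y on its flat deck, 3 mm high black bezels round them. Origin at the centre of its underside; x points away from the robot's side, y to the robot's left, z up.
- key1: the leftmost of the four keys, counted from the robot's left: flat grey square push-on/push-off key, 34 x 34 mm, one of four alike at 54 mm pitch, centre at y = +81 mm in the call box's frame. Origin at the centre of its top face, z up. Standing, its top is 84 mm above the bench (16 mm over the deck); latched, 78 mm. It moves straight down only.
- key2: the second of the four keys, counted from the robot's left: flat grey square push-on/push-off key, 34 x 34 mm, one of four alike at 54 mm pitch, centre at y = +27 mm in the call box's frame. Origin at the centre of its top face, z up. A standing key (any of them) begins to sink at 2 N and takes 3 N to sink 4 mm; pushed more than about 9.5 mm down and let go, it latches.
- key3: the third of the four keys, counted from the robot's left: flat grey square push-on/push-off key, 34 x 34 mm, one of four alike at 54 mm pitch, centre at y = -27 mm in the call box's frame. Origin at the centre of its top face, z up. A latched key (any of them) does not move below 3.5 N; pushed on to near its stop, 12 mm below standing at about 5 N, and let go, it springs up to standing.
- key4: the rightmost of the four keys, counted from the robot's left: flat grey square push-on/push-off key, 34 x 34 mm, one of four alike at 54 mm pitch, centre at y = -81 mm in the call box's frame. Origin at the centre of its top face, z up. Exactly one of the four is latched at the start, and it may be any.
- cylinder_carton: small white cardboard carton, 60 x 36 x 32 mm, loose, standing on the right-hand end of the call box's deck, about 60 mm beyond key4's centre; origin at the centre of its underside
- lock_carton: white cardboard carton, 95 x 200 x 60 mm high, loose on the bench behind the call box; origin at the centre of its underside
- tape_roll: roll of brown packing tape lying flat, 100 mm across, 48 mm high, loose on the bench just left of the call box; origin at the centre of its underside
- tape_gun: hand-held packing tape dispenser, about 250 x 60 x 90 mm high, loose on the bench behind the call box to its left; origin under the middle of its tape roll
- scanner: black hand-held code scanner lying on its back, 170 x 66 x 40 mm high, loose on the bench just right of the call box; origin under its middle
- stapler: dark stapler, 135 x 36 x 55 mm high, loose on the bench behind the call box to its right; origin at the centre of its underside
- marker: dark flat marker pen, 100 x 22 x 13 mm high, loose on the bench in front of the call box (on the robot's side); origin at the centre of its underside

How it is judged:
By the outcome, as a careful person would: the job done as asked, in the order asked, and still so for the second after the job is handed in, with the robot touching nothing.
It also fails if it takes over 54 s, if anything falls off the work surface, if the arm or the gripper's body presses on something with over 40 N, if the wrist force passes 120 N, or if a joint passes its speed limit or range.

ROBOT

A 6-joint arm with a two-finger parallel gripper is mounted at the origin on the work surface. World frame = base frame: x ahead of the robot, y to its left, z up, the work surface at z = 0. Lengths are in m, angles in rad, forces in N, time in s.
With the tool pointing down it reaches from about 0.35 to 0.975 m from the base axis. Payload 7.1 kg.
Tool frame: the origin (TCP) lies between the finger pads; the fingertips stand 11 mm ahead of it and the grasp point (between the pads) lies 8 mm behind it; z points along the fingers, x is the direction in which the jaws open and shut, and the axes are right-handed (so a half turn about z gives the same grasp; the last joint's range is limited). The gripper opens to 88 mm and grips with 3 to 60 N. Pads are 20 mm wide; open, the fingers measure 115 mm over their backs; the gripper's body (75 mm by 178 mm) begins 61 mm behind the grasp point.
Start: joints at [-1.286, 0.423, 1.63, -0, 1.089, -0.019], TCP at [0.187, -0.596, 0.234] pointing down, gripper open.
Joint ranges: [-3, 3], [-0.9, 2.11], [0.09, 2.58], [-1.31, 4.45], [0.11, 2.69], [-2.54, 2.54]. Speed limits (rad/s): [2.39, 2.39, 3.01, 3.14, 3.14, 3.14].

INTERFACE

Orientations are given as [roll, pitch, yaw] about the fixed x, y, z axes, in that order (R = Rz(yaw) Ry(pitch) Rx(roll)).
In Python, from plant import bot gives the robot as it stands.
- The arm moves only by the tool send_rows, never from a script. Its argument "deltas" is a list of rows, each an object of numbers: "gripper": the closure, from 0 (fully open) to 1 (shut); "x", "y", "z": the shift along the tool's x, y, z in m; "wx", "wy", "wz": the turn, a rotation vector about the tool's x, y, z in degrees. A call has exactly 10 rows; each row shifts and turns the commanded pose from where the row before left it, along the tool's axes as they then stand; what a row does not reach is not made up. A row lasts 1/8 s, in which the tool goes at most 62.5 mm and 10.7 degrees, less where a joint would pass 70% of its speed; a pose out of reach is approached as far as the arm can. A call with a gripper value outside its range is refused whole. The fingers move at their own pace and stop on an object; "grip_force" is the grip in N (left out, the last holds). Time passes only in rows, so rows that do not move let the fingers close, or fill a call up. It gives the time, the measured TCP pose, the force and the opening at its end, in the units of the state.
- bot.sense(): the state, without advancing time (a new reading comes with each control period).
- bot.camera(name): name is "side" or "top"; returns (picture, depth): 400x640x3 uint8, red, green, blue; 400x640 float32, m along the optical axis (not along the pixel's ray), 0 where there is no reading.
- bot.camera_info(name): a dict with "fovy" (degrees; the focal length in pixels is half the picture's height over the tangent of half this angle, whatever the lens; pixels are square), "cx", "cy" (the principal point, pixels), "R" (3x3) and "t" (3): a world point X has camera coordinates R X + t. Camera axes: x right, y down, z forward; pixel columns grow to the right and rows downward; lengths in m; the calibration is good to about 2 mm. A picture is of the moment at which its call begins. camera_info takes no time and is no camera call.
- bot.finish_job(): hands the job in, once; it reports no verdict.
Trained networks look in the newest picture that a camera, given by its name, has taken for a name from the list of things; names that differ only in an ending like _2 or _b are one class to them, and where a whole thing is asked for, a point or a joint stands for the part that bears it (a point fixed in the world has none). Each returns a list of dicts, best first, with "p" (0 to 1); they miss things now and then, are a little off and sometimes report something else, mostly with a low value. They report only what shows in the picture. A call takes as long as a camera call.
- bot.spot_in(camera, thing): "position" ([column, row] in pixels, amid what is visible of it).
- bot.cut_out(camera, thing): "mask" (400x640 bool, what is visible of it) and "position" ([column, row] in pixels, amid what is visible of it).
- bot.place_of(camera, thing): "position" ([column, row] in pixels: a listed point, or the origin of a listed thing).
The state is a dict: "t": time; "joint_pos": joint angles; "joint_vel": joint speeds; "tau": joint torques, N m; "tcp_pos": TCP position; "eef_rot": TCP orientation; "ft_force": force on the tool from outside, world axes, zero at the start; "torque": the same for the moment, N m; "grip_width": finger opening in m.
Only numpy, scipy, OpenCV 4.12 (cv2) and the standard library are available. Lean on these libraries where they do the work, as an engineer would, in place of code of your own. Each camera call takes 0.05 s, during which the arm holds its last target.

## Working session

There is one attempt and no reset: what is moved stays moved. The work goes in short steps, Python scripts to look and compute and a tool call to move; the robot and the scene stay as the last step left them, time stands still between calls to the robot, and variables do not carry over. Pictures are saved under pics/ and viewed, and the job is handed in when it is done.

Besides the shell and the picture viewer there is one more tool, called after "Call:" by a JSON object that holds its "op" and its "data", one argument or row to a line. send_rows: Moves the arm, as the interface text tells. Its arguments: {"type":"object","properties":{"deltas":{"type":"array","items":{"type":"object","properties":{"gripper":{"type":"number"},"x":{"type":"number"},"y":{"type":"number"},"z":{"type":"number"},"wx":{"type":"number"},"wy":{"type":"number"},"wz":{"type":"number"}}}},"grip_force":{"type":"number"}},"required":["deltas"]}

```bash
ls; mkdir -p pics
python3 - <<'E'
from plant import bot
import cv2
s=bot.sense();print({k:s[k] for k in('t','tcp_pos','eef_rot','ft_force','grip_width')})
for c in('top','side'):
    im,d=bot.camera(c);cv2.imwrite(f'pics/{c}0.png',im[...,::-1]);i=bot.camera_info(c);print(c,i)
    import numpy as np;np.save(f'{c}_d.npy',d)
for k in('callbox','key1','key2','key3','key4'):
    print(k,[(r['p'],r['position']) for r in bot.place_of('top',k)][:4])
E
```

```text
pics
{'t': 0.0, 'tcp_pos': array([ 0.18682938, -0.5958694 ,  0.23292936]), 'eef_rot': array([-3.14156926e+00,  1.46407718e-03, -1.26704550e+00]), 'ft_force': array([-0.05129752,  0.53676627, -0.13062989]), 'grip_width': 0.08787666637134048}
top {'fovy': 43.95677566370489, 'cx': 311.16902367652665, 'cy': 203.95983927455626, 'R': array([[-0.01380062, -0.99990133,  0.00262276],
       [-0.99889932,  0.01366909, -0.0448699 ],
       [ 0.04482962, -0.00323911, -0.9989894 ]]), 't': array([0.07690982, 0.56577013, 1.42781097])}
side {'fovy': 43.0106323021019, 'cx': 326.8259961539516, 'cy': 201.82510581713325, 'R': array([[ 0.95677777, -0.29081807,  0.00107152],
       [-0.21401221, -0.7065753 , -0.67449991],
       [ 0.19691388,  0.6451172 , -0.73827415]]), 't': array([-0.52178138,  0.21905127,  0.99374879])}
callbox [(0.77, [312.2, 216.2])]
key1 [(0.64, [320.7, 214.7]), (0.58, [340.5, 208.3]), (0.48, [281.0, 222.1]), (0.47, [302.7, 216.8])]
key2 [(0.64, [320.7, 214.7]), (0.58, [340.5, 208.3]), (0.48, [281.0, 222.1]), (0.47, [302.7, 216.8])]
key3 [(0.64, [320.7, 214.7]), (0.58, [340.5, 208.3]), (0.48, [281.0, 222.1]), (0.47, [302.7, 216.8])]
key4 [(0.64, [320.7, 214.7]), (0.58, [340.5, 208.3]), (0.48, [281.0, 222.1]), (0.47, [302.7, 216.8])]
```

View pics/top0.png

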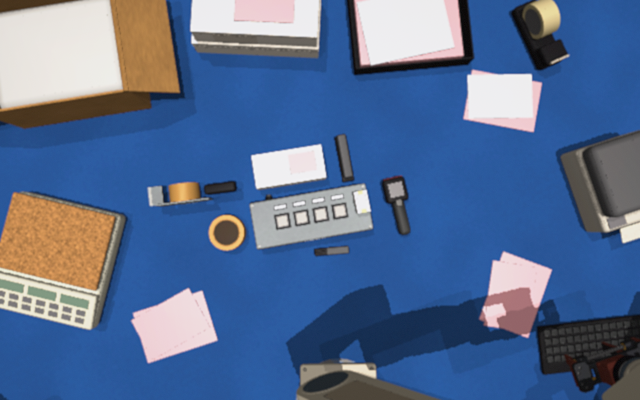

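View pics/side0.png

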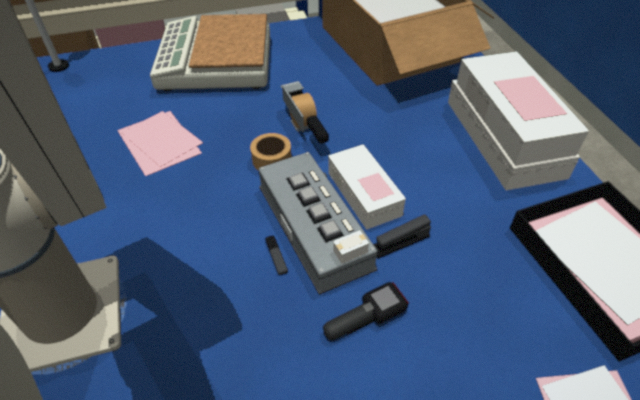

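The top view shows the box centred near (312,216), turned a few degrees. The keys are at about (281,221), (301,217), (320,214) and (340,211), and the carton is at its right end, (362,202). I'll fit the box frame next.

```bash
cat > h.py <<'E'
import numpy as np
from plant import bot
def f(i): return 200/np.tan(np.radians(i['fovy']/2))
def onz(c,p,z):
    i=bot.camera_info(c);R=np.array(i['R']);t=np.array(i['t'])
    r=R.T@np.array([(p[0]-i['cx'])/f(i),(p[1]-i['cy'])/f(i),1]);o=-R.T@t
    return o+r*(z-o[2])/r[2]
def ond(c,p,d):
    i=bot.camera_info(c);R=np.array(i['R']);t=np.array(i['t'])
    return R.T@(d*np.array([(p[0]-i['cx'])/f(i),(p[1]-i['cy'])/f(i),1])-t)
E
python3 - <<'E'
from h import *
import cv2
ims={}
for c in('top','side'):
    im,d=bot.camera(c);ims[c]=im
    print(c)
    for r in bot.cut_out(c,'key1'):
        m=r['mask'];p=r['position'];ys,xs=np.nonzero(m)
        dd=d[m];dd=dd[dd>0]
        cc=(xs.mean(),ys.mean())
        print(r['p'],p,np.round(cc,1),m.sum(),'z.084:',onz(c,cc,.083).round(4),'depth:',ond(c,cc,np.median(dd)).round(4))
    for r in bot.place_of(c,'key1'): print(' place',r['p'],r['position'],onz(c,r['position'],.084).round(4))
    for r in bot.cut_out(c,'callbox')[:1]:
        m=r['mask'];ys,xs=np.nonzero(m)
        P=np.array([ond(c,(x,y),d[y,x]) for x,y in zip(xs,ys) if d[y,x]>0])
        P=P[(abs(P[:,2]-.068)<.004)]
        rr=cv2.minAreaRect((P[:,:2]*1000).astype(np.float32));print(' box',r['p'],rr,P[:,2].mean(),len(P))
    for n in('cylinder_carton','marker','tape_roll','scanner','lock_carton'):
        r=bot.place_of(c,n)
        print(n,[(q['p'],onz(c,q['position'],.068 if n[0]=='c' else 0).round(3)) for q in r[:1]])
cv2.imwrite('pics/tz.png',cv2.resize(ims['top'][170:260,230:410,::-1],None,fx=4,fy=4,interpolation=cv2.INTER_CUBIC))
cv2.imwrite('pics/sz.png',cv2.resize(ims['side'][140:290,240:400,::-1],None,fx=4,fy=4,interpolation=cv2.INTER_CUBIC))
E
```

```text
top
0.64 [338.3, 209.1] [339.7 209.8] 151 z.084: [ 0.5463 -0.0093  0.083 ] depth: [ 0.5463 -0.0093  0.0832]
0.5 [301.2, 218.4] [300.8 216.6] 146 z.084: [0.529  0.0984 0.083 ] depth: [0.529  0.0984 0.0831]
0.49 [283.9, 220.2] [282.6 220.3] 159 z.084: [0.5197 0.1488 0.083 ] depth: [0.5197 0.1492 0.0768]
 place 0.73 [319.4, 213.6] [0.5366 0.047  0.084 ]
 place 0.7 [301.7, 217.3] [0.5271 0.096  0.084 ]
 place 0.66 [340.0, 206.6] [ 0.5552 -0.0102  0.084 ]
 place 0.43 [283.3, 221.3] [0.5168 0.1469 0.084 ]Traceback (most recent call last):
  File "<stdin>", line 15, in <module>
  File "h.py", line 9, in ond
    i=bot.camera_info(c);R=np.array(i['R']);t=np.array(i['t'])
ValueError: time passes only in moves, steps and waits
```

```bash
cat > h.py <<'E'
import numpy as np
from plant import bot
I={c:bot.camera_info(c) for c in('top','side')}
def f(i): return 200/np.tan(np.radians(i['fovy']/2))
def onz(c,p,z):
    i=I[c];R=np.array(i['R']);t=np.array(i['t'])
    r=R.T@np.array([(p[0]-i['cx'])/f(i),(p[1]-i['cy'])/f(i),1]);o=-R.T@t
    return o+r*(z-o[2])/r[2]
def ond(c,p,d):
    i=I[c];R=np.array(i['R']);t=np.array(i['t'])
    return R.T@(d*np.array([(p[0]-i['cx'])/f(i),(p[1]-i['cy'])/f(i),1])-t)
E
python3 - <<'E'
from h import *
import cv2
print(bot.sense()['t'])
ims={}
for c in('top','side'):
    im,d=bot.camera(c);ims[c]=im
    np.savez(f'{c}.npz',im=im,d=d)
    print(c)
    if c=='side':
      for r in bot.cut_out(c,'key1'):
        m=r['mask'];p=r['position'];ys,xs=np.nonzero(m)
        dd=d[m];dd=dd[dd>0]
        cc=(xs.mean(),ys.mean())
        print(r['p'],p,np.round(cc,1),m.sum(),'z.084:',onz(c,cc,.083).round(4),'depth:',ond(c,cc,np.median(dd)).round(4))
    for r in bot.cut_out(c,'callbox')[:1]:
        m=r['mask'];ys,xs=np.nonzero(m)
        P=np.array([ond(c,(x,y),d[y,x]) for x,y in zip(xs,ys) if d[y,x]>0])
        P=P[(abs(P[:,2]-.068)<.004)]
        rr=cv2.minAreaRect((P[:,:2]*1000).astype(np.float32));print(' box',r['p'],rr,P[:,2].mean(),len(P))
    for n in('cylinder_carton','marker'):
        r=bot.place_of(c,n)
        print(n,[(q['p'],onz(c,q['position'],.068 if n[0]=='c' else 0).round(3)) for q in r[:1]])
cv2.imwrite('pics/tz.png',cv2.resize(ims['top'][170:260,230:410,::-1],None,fx=4,fy=4,interpolation=cv2.INTER_CUBIC))
cv2.imwrite('pics/sz.png',cv2.resize(ims['side'][140:290,240:400,::-1],None,fx=4,fy=4,interpolation=cv2.INTER_CUBIC))
# key heights by depth map
d=np.load('top.npz')['d']
for y in range(204,228):print(y,*['%3d'%(1000*ond('top',(x,y),d[y,x])[2]) for x in range(272,352,2)])
print(bot.sense()['t'])
E
```

```text
0.55
top
 box 0.86 ((532.7406005859375, 70.2445068359375), (129.76319885253906, 328.7938537597656), 9.229665756225586) 0.06781715978507098 3669
cylinder_carton [(0.58, array([ 0.558, -0.072,  0.068]))]
marker [(0.62, array([0.432, 0.007, 0.   ]))]
side
0.78 [332.1, 232.7] [329.5 228.8] 269 z.084: [ 0.5472 -0.0125  0.083 ] depth: [ 0.5471 -0.0128  0.0835]
0.76 [316.8, 207.9] [318.4 211.2] 227 z.084: [0.5389 0.0398 0.083 ] depth: [0.5388 0.0394 0.0834]
0.73 [296.1, 182.6] [297.  179.7] 162 z.084: [0.5196 0.1429 0.083 ] depth: [0.5205 0.1473 0.0785]
0.66 [269.7, 148.4] [269.1 149.3] 1133 z.084: [0.4822 0.2596 0.083 ] depth: [0.4883 0.3013 0.0459]
0.47 [309.4, 194.2] [307.2 194.1] 221 z.084: [0.5295 0.094  0.083 ] depth: [0.5294 0.0937 0.0834]
 box 0.87 ((534.79736328125, 71.15078735351562), (130.61676025390625, 332.3236999511719), 9.388530731201172) 0.06857337464952772 5021
cylinder_carton [(0.92, array([ 0.572, -0.071,  0.068]))]
marker [(0.76, array([0.439, 0.019, 0.   ]))]
204  70  70  64  66  72  69  68  68  65  65  71  69  71  71  68  69  75  68  65  73  67  69  68  65  72  69  72 
[... 3131 characters left out ...]
  66  66  68  70  62  68  71  73  65  65
224  69  63  72  74  69  78  81  81  76  68  68  65  69  72  69  69  74  67  66  70  68  74  71  64  67  71  66  70  61  77  67  67  68  64  66  62  69  65  69  63
225  73  64  70  72  77  77  80  80  76  68  67  67  71  67  67  70  65  64  63  64  73  66  64  67  68  68  62  69  69  66  69  67  65  61  65  66  64  69  68  63
226  64  70  68  76  73  74  75  66  64  74  63  68  69  69  65  70  69  68  63  67  67  64  68  71  66  64  66  66  67  67  68  68  62  70  67  67  68  64  66  67
227  68  72  65  71  64  72  70  73  68  71  65  66  67  73  69  73  65  68  67  64  69  66  65  66  67  69  66  64  65  73  66  65  68  72  68  70  64  72  64  67
1.0
```

View pics/tz.png

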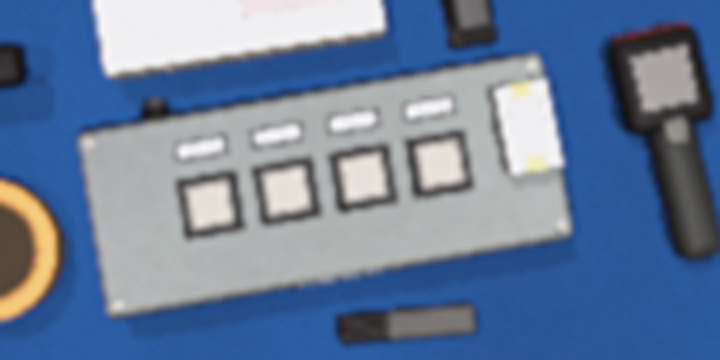

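View pics/sz.png

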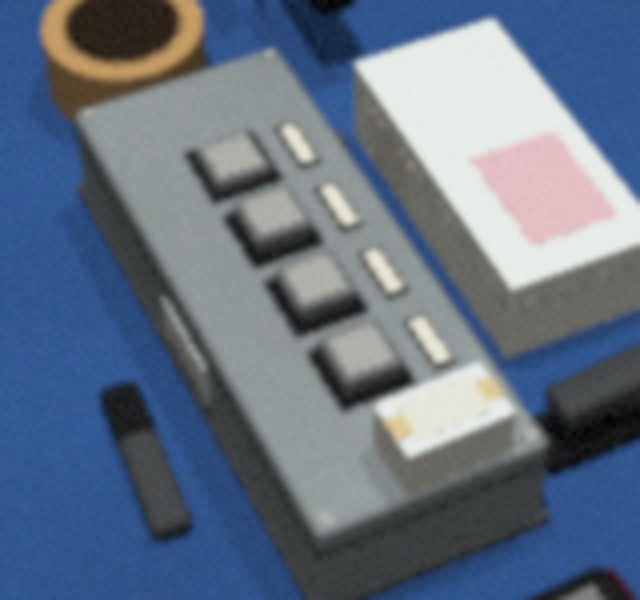

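Depth shows key1 (far left) at about 77–78 mm and the other three at about 83–84 mm, so key1 looks like the latched one. The box is at about (0.534, 0.071), turned +9.3°, and the mask positions agree with the key pitch. I'll close the gripper and head for a point above key1.

Call:
{"op": "send_rows", "data": {
  "deltas": [
    {"gripper": 1, "x": -0.019, "y": -0.017},
    {"gripper": 1, "x": -0.038, "y": -0.034},
    {"gripper": 1, "x": -0.038, "y": -0.034},
    {"gripper": 1, "x": -0.038, "y": -0.034},
    {"gripper": 1, "x": -0.038, "y": -0.034},
    {"gripper": 1, "x": -0.038, "y": -0.034},
    {"gripper": 1, "x": -0.038, "y": -0.034},
    {"gripper": 1, "x": -0.038, "y": -0.034},
    {"gripper": 1, "x": -0.038, "y": -0.034},
    {"gripper": 1, "x": -0.038, "y": -0.034}
  ],
  "grip_force": 10
}}

```text
validation failed for argument at $.de...
```

```bash
cat > g.py <<'E'
import sys
from h import *
from scipy.spatial.transform import Rotation as Ro
s=bot.sense();R=Ro.from_euler('xyz',s['eef_rot']).as_matrix()
a=np.radians(9.3);c=np.array([.5342,.0707]);u=np.array([-np.sin(a),np.cos(a)])
K={i+1:c+u*l for i,l in enumerate((.081,.027,-.027,-.081))}
p=np.array(s['tcp_pos']);k=int(sys.argv[1]);z=float(sys.argv[2])
t=np.array([*K[k],z+.011])
Rt=Ro.from_euler('xyz',[np.pi,0,a-np.pi/2])
print('t',s['t'],'tcp',p.round(4),'tip z',round(p[2]-.011,4),'F',np.round(s['ft_force'],2),'gw',s['grip_width'])
print('target',t.round(4),'tool shift',(R.T@(t-p)).round(4),'rot deg',np.degrees((Ro.from_matrix(R).inv()*Rt).as_rotvec()).round(2))
E
python3 g.py 1 0.12
```

```text
t 1.0 tcp [ 0.1869 -0.5964  0.2337] tip z 0.2227 F [ 1.36 -0.01 -0.32] gw 0.0880125211184655
target [0.5211 0.1506 0.131 ] tool shift [-0.6129 -0.5423  0.1027] rot deg [-0.  -0.   8.1]
```

Call:
{"op": "send_rows", "data": {
  "deltas": [
    {"gripper": 1, "x": -0.02, "y": -0.017, "z": 0, "wx": 0, "wy": 0, "wz": 0},
    {"gripper": 1, "x": -0.038, "y": -0.034, "z": 0, "wx": 0, "wy": 0, "wz": 0},
    {"gripper": 1, "x": -0.038, "y": -0.034, "z": 0, "wx": 0, "wy": 0, "wz": 0},
    {"gripper": 1, "x": -0.038, "y": -0.034, "z": 0, "wx": 0, "wy": 0, "wz": 0},
    {"gripper": 1, "x": -0.038, "y": -0.034, "z": 0, "wx": 0, "wy": 0, "wz": 0},
    {"gripper": 1, "x": -0.038, "y": -0.034, "z": 0, "wx": 0, "wy": 0, "wz": 0},
    {"gripper": 1, "x": -0.038, "y": -0.034, "z": 0, "wx": 0, "wy": 0, "wz": 0},
    {"gripper": 1, "x": -0.038, "y": -0.034, "z": 0, "wx": 0, "wy": 0, "wz": 0},
    {"gripper": 1, "x": -0.038, "y": -0.034, "z": 0, "wx": 0, "wy": 0, "wz": 0},
    {"gripper": 1, "x": -0.038, "y": -0.034, "z": 0, "wx": 0, "wy": 0, "wz": 0}
  ],
  "grip_force": 10
}}

```text
t: 2.25
tcp_pos: [0.3875, -0.1529, 0.234]
eef_rot: [-3.141, -0.001, -1.267]
ft_force: [0.8, -0.3, -0.4]
grip_width: 0.0002
```

```bash
python3 g.py 1 0.12
```

```text
t 2.25 tcp [ 0.3875 -0.1529  0.234 ] tip z 0.223 F [ 0.79 -0.29 -0.41] gw 0.00019610340752157079
target [0.5211 0.1506 0.131 ] tool shift [-0.2498 -0.2181  0.103 ] rot deg [-0.05 -0.04  8.1 ]
```

Call:
{"op": "send_rows", "data": {
  "deltas": [
    {"gripper": 1, "x": -0.04, "y": -0.035, "z": 0, "wx": 0, "wy": 0, "wz": 0},
    {"gripper": 1, "x": -0.04, "y": -0.035, "z": 0, "wx": 0, "wy": 0, "wz": 0},
    {"gripper": 1, "x": -0.04, "y": -0.035, "z": 0, "wx": 0, "wy": 0, "wz": 0},
    {"gripper": 1, "x": -0.04, "y": -0.035, "z": 0, "wx": 0, "wy": 0, "wz": 0},
    {"gripper": 1, "x": -0.04, "y": -0.035, "z": 0, "wx": 0, "wy": 0, "wz": 0},
    {"gripper": 1, "x": -0.03, "y": -0.025, "z": 0.02, "wx": 0, "wy": 0, "wz": 0},
    {"gripper": 1, "x": -0.02, "y": -0.018, "z": 0.03, "wx": 0, "wy": 0, "wz": 0},
    {"gripper": 1, "x": 0, "y": 0, "z": 0.03, "wx": 0, "wy": 0, "wz": 4},
    {"gripper": 1, "x": 0, "y": 0, "z": 0.023, "wx": 0, "wy": 0, "wz": 4.1},
    {"gripper": 1, "x": 0, "y": 0, "z": 0, "wx": 0, "wy": 0, "wz": 0}
  ]
}}

```text
t: 3.5
tcp_pos: [0.5189, 0.1493, 0.1292]
eef_rot: [3.138, -0.0, -1.407]
ft_force: [0.2, 0.0, -0.0]
grip_width: 0.0007
```

```bash
python3 g.py 1 0.081; python3 -c "
from h import *
import cv2
for c in('side',):
    im,d=bot.camera(c);cv2.imwrite('pics/s2.png',cv2.resize(im[40:290,160:400,::-1],None,fx=2.4,fy=2.4,interpolation=cv2.INTER_CUBIC))
"
```

```text
t 3.5 tcp [0.5189 0.1493 0.1292] tip z 0.1182 F [ 0.17  0.03 -0.  ] gw 0.0006559717568356378
target [0.5211 0.1506 0.092 ] tool shift [-0.001  -0.0025  0.0372] rot deg [ 0.21 -0.02  0.06]
```

View pics/s2.png

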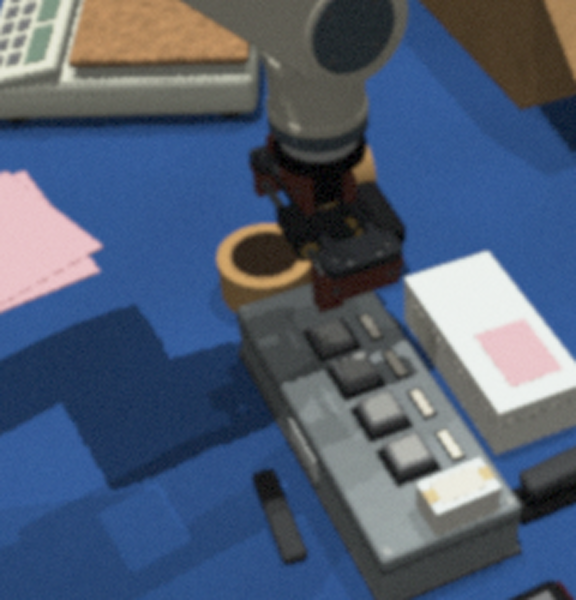

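The arm is above key1 at about 118 mm tip height, the gripper is shut, and nothing has been touched. Next: a small correction and a descent to just above key1.

Call:
{"op": "send_rows", "data": {
  "deltas": [
    {"gripper": 1, "x": -0.001, "y": -0.0025, "z": 0.01, "wx": 0.2, "wy": 0, "wz": 0},
    {"gripper": 1, "x": 0, "y": 0, "z": 0.01, "wx": 0, "wy": 0, "wz": 0},
    {"gripper": 1, "x": 0, "y": 0, "z": 0.008, "wx": 0, "wy": 0, "wz": 0},
    {"gripper": 1, "x": 0, "y": 0, "z": 0.004, "wx": 0, "wy": 0, "wz": 0},
    {"gripper": 1, "x": 0, "y": 0, "z": 0, "wx": 0, "wy": 0, "wz": 0},
    {"gripper": 1, "x": 0, "y": 0, "z": 0, "wx": 0, "wy": 0, "wz": 0},
    {"gripper": 1, "x": 0, "y": 0, "z": 0, "wx": 0, "wy": 0, "wz": 0},
    {"gripper": 1, "x": 0, "y": 0, "z": 0, "wx": 0, "wy": 0, "wz": 0},
    {"gripper": 1, "x": 0, "y": 0, "z": 0, "wx": 0, "wy": 0, "wz": 0},
    {"gripper": 1, "x": 0, "y": 0, "z": 0, "wx": 0, "wy": 0, "wz": 0}
  ]
}}

```text
t: 4.8
tcp_pos: [0.5225, 0.1509, 0.0987]
eef_rot: [-3.138, 0.0, -1.408]
ft_force: [-1.0, 0.9, -0.4]
grip_width: 0.0003
```

```bash
python3 -c "
from h import *
import cv2
for k in range(4):
    im,d=bot.camera('side');s=bot.sense();print(s['t'],s['tcp_pos'].round(4),np.round(s['ft_force'],2))
cv2.imwrite('pics/s3.png',cv2.resize(im[100:220,240:360,::-1],None,fx=5,fy=5,interpolation=cv2.INTER_CUBIC))
"; python3 g.py 1 0.078
```

```text
4.85 [0.5225 0.1509 0.0987] [-0.52 -0.53 -0.24]
4.9 [0.5225 0.1508 0.0987] [ 0.41 -0.19 -0.32]
4.95 [0.5225 0.1508 0.0987] [-0.46  0.47  0.2 ]
5.0 [0.5225 0.1508 0.0987] [-0.19 -0.24 -0.05]
t 5.0 tcp [0.5225 0.1508 0.0987] tip z 0.0877 F [-0.19 -0.24 -0.05] gw 0.0005912411766902793
target [0.5211 0.1506 0.089 ] tool shift [-0.      0.0014  0.0097] rot deg [-0.2 -0.   0. ]
```

View pics/s3.png

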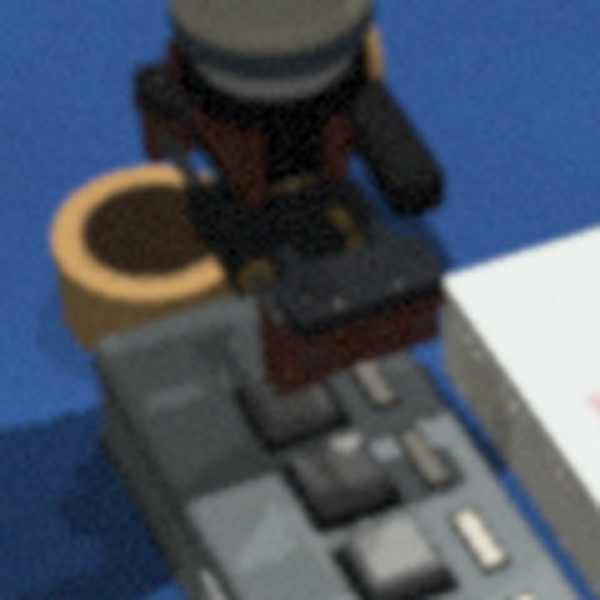

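The tip sits over key1 at about 88 mm. Now a slow, light touch, then a reading.

Call:
{"op": "send_rows", "data": {
  "deltas": [
    {"gripper": 1, "x": 0, "y": 0.001, "z": 0.004, "wx": -0.2, "wy": 0, "wz": 0},
    {"gripper": 1, "x": 0, "y": 0, "z": 0.003, "wx": 0, "wy": 0, "wz": 0},
    {"gripper": 1, "x": 0, "y": 0, "z": 0.0015, "wx": 0, "wy": 0, "wz": 0},
    {"gripper": 1, "x": 0, "y": 0, "z": 0.0005, "wx": 0, "wy": 0, "wz": 0},
    {"gripper": 1, "x": 0, "y": 0, "z": 0.0005, "wx": 0, "wy": 0, "wz": 0},
    {"gripper": 1, "x": 0, "y": 0, "z": 0.0005, "wx": 0, "wy": 0, "wz": 0},
    {"gripper": 1, "x": 0, "y": 0, "z": 0, "wx": 0, "wy": 0, "wz": 0},
    {"gripper": 1, "x": 0, "y": 0, "z": 0, "wx": 0, "wy": 0, "wz": 0},
    {"gripper": 1, "x": 0, "y": 0, "z": 0, "wx": 0, "wy": 0, "wz": 0},
    {"gripper": 1, "x": 0, "y": 0, "z": 0, "wx": 0, "wy": 0, "wz": 0}
  ]
}}

```text
t: 6.25
tcp_pos: [0.5216, 0.1507, 0.0887]
eef_rot: [-3.142, 0.0, -1.408]
ft_force: [-1.2, -0.8, 3.6]
grip_width: 0.0003
```

```bash
python3 g.py 1 0.078
```

```text
t 6.25 tcp [0.5216 0.1507 0.0887] tip z 0.0777 F [-1.15 -0.76  3.58] gw 0.00025256476143009296
target [0.5211 0.1506 0.089 ] tool shift [ 0.      0.0005 -0.0003] rot deg [-0.    0.    0.01]
```

I have contact on key1 at 77.7 mm with about 3.6 N: stiff, latched and not moved. I'll lift off and tap key2.

Call:
{"op": "send_rows", "data": {
  "deltas": [
    {"gripper": 1, "x": 0, "y": 0, "z": -0.018, "wx": 0, "wy": 0, "wz": 0},
    {"gripper": 1, "x": 0.014, "y": 0, "z": -0.002, "wx": 0, "wy": 0, "wz": 0},
    {"gripper": 1, "x": 0.02, "y": 0, "z": 0, "wx": 0, "wy": 0, "wz": 0},
    {"gripper": 1, "x": 0.02, "y": 0.0005, "z": 0, "wx": 0, "wy": 0, "wz": 0},
    {"gripper": 1, "x": 0, "y": 0, "z": 0.004, "wx": 0, "wy": 0, "wz": 0},
    {"gripper": 1, "x": 0, "y": 0, "z": 0.006, "wx": 0, "wy": 0, "wz": 0},
    {"gripper": 1, "x": 0, "y": 0, "z": 0.003, "wx": 0, "wy": 0, "wz": 0},
    {"gripper": 1, "x": 0, "y": 0, "z": 0.002, "wx": 0, "wy": 0, "wz": 0},
    {"gripper": 1, "x": 0, "y": 0, "z": 0.001, "wx": 0, "wy": 0, "wz": 0},
    {"gripper": 1, "x": 0, "y": 0, "z": 0, "wx": 0, "wy": 0, "wz": 0}
  ]
}}

```text
t: 7.5
tcp_pos: [0.5294, 0.0975, 0.0927]
eef_rot: [3.141, 0.0, -1.408]
ft_force: [-2.7, 0.2, 2.9]
grip_width: 0.0004
```

```bash
python3 g.py 2 0.082
```

```text
t 7.5 tcp [0.5294 0.0975 0.0927] tip z 0.0817 F [-2.7   0.17  2.89] gw 0.00037239669860216775
target [0.5298 0.0973 0.093 ] tool shift [ 0.0002 -0.0004 -0.0003] rot deg [0.04 0.01 0.02]
```

Key2 was touched at 81.7 mm with 2.9 N, about 2 mm of sink, so it's standing. Next is key3.

Call:
{"op": "send_rows", "data": {
  "deltas": [
    {"gripper": 1, "x": 0, "y": 0, "z": -0.014, "wx": 0, "wy": 0, "wz": 0},
    {"gripper": 1, "x": 0.014, "y": 0, "z": -0.002, "wx": 0, "wy": 0, "wz": 0},
    {"gripper": 1, "x": 0.02, "y": 0, "z": 0, "wx": 0, "wy": 0, "wz": 0},
    {"gripper": 1, "x": 0.02, "y": 0, "z": 0, "wx": 0, "wy": 0, "wz": 0},
    {"gripper": 1, "x": 0, "y": 0, "z": 0.004, "wx": 0, "wy": 0, "wz": 0},
    {"gripper": 1, "x": 0, "y": 0, "z": 0.006, "wx": 0, "wy": 0, "wz": 0},
    {"gripper": 1, "x": 0, "y": 0, "z": 0.003, "wx": 0, "wy": 0, "wz": 0},
    {"gripper": 1, "x": 0, "y": 0, "z": 0.002, "wx": 0, "wy": 0, "wz": 0},
    {"gripper": 1, "x": 0, "y": 0, "z": 0.001, "wx": 0, "wy": 0, "wz": 0},
    {"gripper": 1, "x": 0, "y": 0, "z": 0, "wx": 0, "wy": 0, "wz": 0}
  ]
}}

```text
t: 8.75
tcp_pos: [0.5381, 0.0443, 0.0926]
eef_rot: [3.141, 0.0, -1.408]
ft_force: [-2.5, -0.2, 3.1]
grip_width: 0.0003
```

```bash
python3 g.py 3 0.082
```

```text
t 8.75 tcp [0.5381 0.0443 0.0926] tip z 0.0816 F [-2.5  -0.15  3.1 ] gw 0.0002578788923059002
target [0.5386 0.0441 0.093 ] tool shift [ 0.0003 -0.0004 -0.0004] rot deg [0.04 0.01 0.02]
```

Key3 reads the same: 81.6 mm with 3.1 N. Next is key4. The carton's near edge is about 40 mm from that key's centre, so the shut fingers clear it.

Call:
{"op": "send_rows", "data": {
  "deltas": [
    {"gripper": 1, "x": 0, "y": 0, "z": -0.014, "wx": 0, "wy": 0, "wz": 0},
    {"gripper": 1, "x": 0.014, "y": 0, "z": -0.002, "wx": 0, "wy": 0, "wz": 0},
    {"gripper": 1, "x": 0.02, "y": 0, "z": 0, "wx": 0, "wy": 0, "wz": 0},
    {"gripper": 1, "x": 0.02, "y": 0, "z": 0, "wx": 0, "wy": 0, "wz": 0},
    {"gripper": 1, "x": 0, "y": 0, "z": 0.004, "wx": 0, "wy": 0, "wz": 0},
    {"gripper": 1, "x": 0, "y": 0, "z": 0.006, "wx": 0, "wy": 0, "wz": 0},
    {"gripper": 1, "x": 0, "y": 0, "z": 0.003, "wx": 0, "wy": 0, "wz": 0},
    {"gripper": 1, "x": 0, "y": 0, "z": 0.002, "wx": 0, "wy": 0, "wz": 0},
    {"gripper": 1, "x": 0, "y": 0, "z": 0.001, "wx": 0, "wy": 0, "wz": 0},
    {"gripper": 1, "x": 0, "y": 0, "z": 0, "wx": 0, "wy": 0, "wz": 0}
  ]
}}

```text
t: 10.0
tcp_pos: [0.5469, -0.009, 0.0926]
eef_rot: [3.141, 0.0, -1.408]
ft_force: [-1.7, -0.2, 2.2]
grip_width: 0.0004
```

```bash
python3 g.py 4 0.082
```

```text
t 10.0 tcp [ 0.5469 -0.009   0.0926] tip z 0.0816 F [-1.7  -0.23  2.23] gw 0.00041977887808238896
target [ 0.5473 -0.0092  0.093 ] tool shift [ 0.0003 -0.0004 -0.0004] rot deg [0.04 0.02 0.02]
```

Key4 was touched with 2.2 N. Lifting and going back to key1.

Call:
{"op": "send_rows", "data": {
  "deltas": [
    {"gripper": 1, "x": 0, "y": 0, "z": -0.02, "wx": 0, "wy": 0, "wz": 0},
    {"gripper": 1, "x": 0, "y": 0, "z": -0.02, "wx": 0, "wy": 0, "wz": 0},
    {"gripper": 1, "x": -0.03, "y": 0, "z": 0, "wx": 0, "wy": 0, "wz": 0},
    {"gripper": 1, "x": -0.04, "y": 0, "z": 0, "wx": 0, "wy": 0, "wz": 0},
    {"gripper": 1, "x": -0.04, "y": 0, "z": 0, "wx": 0, "wy": 0, "wz": 0},
    {"gripper": 1, "x": -0.04, "y": 0, "z": 0, "wx": 0, "wy": 0, "wz": 0},
    {"gripper": 1, "x": -0.012, "y": 0, "z": 0, "wx": 0, "wy": 0, "wz": 0},
    {"gripper": 1, "x": 0, "y": 0, "z": 0.015, "wx": 0, "wy": 0, "wz": 0},
    {"gripper": 1, "x": 0, "y": 0, "z": 0.015, "wx": 0, "wy": 0, "wz": 0},
    {"gripper": 1, "x": 0, "y": 0, "z": 0, "wx": 0, "wy": 0, "wz": 0}
  ]
}}

```text
t: 11.25
tcp_pos: [0.52, 0.1492, 0.1007]
eef_rot: [3.138, -0.0, -1.41]
ft_force: [-0.6, 0.6, -0.1]
grip_width: 0.0004
```

```bash
python3 g.py 1 0.072
```

```text
t 11.25 tcp [0.52   0.1492 0.1007] tip z 0.0897 F [-0.57  0.6  -0.09] gw 0.0004152310660138251
target [0.5211 0.1506 0.083 ] tool shift [-0.0012 -0.0014  0.0177] rot deg [ 0.21 -0.03 -0.08]
```

Call:
{"op": "send_rows", "data": {
  "deltas": [
    {"gripper": 1, "x": -0.0005, "y": 0, "z": 0.006, "wx": 0, "wy": 0, "wz": 0},
    {"gripper": 1, "x": 0, "y": 0, "z": 0.004, "wx": 0, "wy": 0, "wz": 0},
    {"gripper": 1, "x": 0, "y": 0, "z": 0.003, "wx": 0, "wy": 0, "wz": 0},
    {"gripper": 1, "x": 0, "y": 0, "z": 0.002, "wx": 0, "wy": 0, "wz": 0},
    {"gripper": 1, "x": 0, "y": 0, "z": 0.002, "wx": 0, "wy": 0, "wz": 0},
    {"gripper": 1, "x": 0, "y": 0, "z": 0.001, "wx": 0, "wy": 0, "wz": 0},
    {"gripper": 1, "x": 0, "y": 0, "z": 0.001, "wx": 0, "wy": 0, "wz": 0},
    {"gripper": 1, "x": 0, "y": 0, "z": 0.0005, "wx": 0, "wy": 0, "wz": 0},
    {"gripper": 1, "x": 0, "y": 0, "z": 0, "wx": 0, "wy": 0, "wz": 0},
    {"gripper": 1, "x": 0, "y": 0, "z": 0, "wx": 0, "wy": 0, "wz": 0}
  ]
}}

```text
t: 12.5
tcp_pos: [0.5211, 0.1511, 0.0834]
eef_rot: [-3.141, -0.0, -1.408]
ft_force: [-0.8, -1.2, 6.3]
grip_width: 0.0002
```

```bash
python3 g.py 1 0.072
```

```text
t 12.5 tcp [0.5211 0.1511 0.0834] tip z 0.0724 F [-0.84 -1.2   6.34] gw 0.00024521761797735624
target [0.5211 0.1506 0.083 ] tool shift [0.0004 0.0001 0.0004] rot deg [-0.02 -0.01  0.01]
```

The key is at its stop: 72.4 mm with 6.3 N. I'll press a touch more to be sure, then lift well clear and move off towards the robot's right and front.

Call:
{"op": "send_rows", "data": {
  "deltas": [
    {"gripper": 1, "x": 0, "y": 0, "z": 0.0006, "wx": 0, "wy": 0, "wz": 0},
    {"gripper": 1, "x": 0, "y": 0, "z": 0, "wx": 0, "wy": 0, "wz": 0},
    {"gripper": 1, "x": 0, "y": 0, "z": -0.01, "wx": 0, "wy": 0, "wz": 0},
    {"gripper": 1, "x": 0, "y": 0, "z": -0.02, "wx": 0, "wy": 0, "wz": 0},
    {"gripper": 1, "x": 0, "y": 0, "z": -0.04, "wx": 0, "wy": 0, "wz": 0},
    {"gripper": 1, "x": 0, "y": 0, "z": -0.05, "wx": 0, "wy": 0, "wz": 0},
    {"gripper": 1, "x": 0, "y": 0, "z": -0.04, "wx": 0, "wy": 0, "wz": 0},
    {"gripper": 1, "x": 0.04, "y": 0.01, "z": 0, "wx": 0, "wy": 0, "wz": 0},
    {"gripper": 1, "x": 0.05, "y": 0.01, "z": 0, "wx": 0, "wy": 0, "wz": 0},
    {"gripper": 1, "x": 0.05, "y": 0.01, "z": 0, "wx": 0, "wy": 0, "wz": 0}
  ]
}}

```text
t: 13.75
tcp_pos: [0.5138, 0.0072, 0.2428]
eef_rot: [-3.141, 0.0, -1.407]
ft_force: [1.1, 0.3, -0.4]
grip_width: 0.0003
```

Call:
{"op": "send_rows", "data": {
  "deltas": [
    {"gripper": 1, "x": 0.05, "y": 0.01, "z": 0, "wx": 0, "wy": 0, "wz": 0},
    {"gripper": 1, "x": 0.05, "y": 0.01, "z": 0, "wx": 0, "wy": 0, "wz": 0},
    {"gripper": 1, "x": 0.05, "y": 0.01, "z": 0, "wx": 0, "wy": 0, "wz": 0},
    {"gripper": 1, "x": 0.05, "y": 0.01, "z": 0, "wx": 0, "wy": 0, "wz": 0},
    {"gripper": 1, "x": 0.05, "y": 0.01, "z": 0, "wx": 0, "wy": 0, "wz": 0},
    {"gripper": 1, "x": 0.05, "y": 0, "z": 0, "wx": 0, "wy": 0, "wz": 0},
    {"gripper": 1, "x": 0.05, "y": 0, "z": 0, "wx": 0, "wy": 0, "wz": 0},
    {"gripper": 1, "x": 0.03, "y": 0, "z": 0, "wx": 0, "wy": 0, "wz": 0},
    {"gripper": 1, "x": 0, "y": 0, "z": 0, "wx": 0, "wy": 0, "wz": 0},
    {"gripper": 1, "x": 0, "y": 0, "z": 0, "wx": 0, "wy": 0, "wz": 0}
  ]
}}

```text
t: 15.0
tcp_pos: [0.5258, -0.3739, 0.2422]
eef_rot: [3.141, 0.001, -1.408]
ft_force: [-0.1, 0.9, -1.4]
grip_width: 0.0006
```

Run:
```python
from h import *
import cv2
s=bot.sense();print(s['t'],s['tcp_pos'],s['ft_force'])
a=np.radians(9.3);c0=np.array([.5342,.0707]);u=np.array([-np.sin(a),np.cos(a)]);v=np.array([np.cos(a),np.sin(a)])
for c in('top','side'):
    im,d=bot.camera(c);i=I[c]
    d0=np.load(c+'.npz')['d']
    for nm,D in(('before',d0),('now',d)):
        yy,xx=np.nonzero(D>0);g=D[yy,xx]
        P=(np.stack([(xx-i['cx'])/f(i)*g,(yy-i['cy'])/f(i)*g,g],1)-i['t'])@np.array(i['R'])
        print(c,nm,end=' ')
        for l in(.081,.027,-.027,-.081):
            q=P[:,:2]-(c0+u*l);m=(abs(q@u)<.011)&(abs(q@v)<.011)&(P[:,2]<.11)
            print('%.1f(%d)'%(1000*np.median(P[m,2]),m.sum()),end=' ')
        print()
    cv2.imwrite(f'pics/{c}9.png',im[...,::-1])
```

```text
15.0 [ 0.52576884 -0.37387421  0.24216563] [-0.06176053  0.8724608  -1.36679042]
top before 77.0(63) 83.5(64) 83.5(65) 84.4(62) 
top now 83.9(64) 83.7(64) 84.2(64) 83.5(61) 
side before 78.7(67) 85.3(75) 84.9(81) 84.7(90) 
side now nan(0) nan(0) nan(0) nan(0)
  return _methods._mean(a, axis=axis, dtype=dtype,
  ret = ret.dtype.type(ret / rcount)
```

View pics/top9.png

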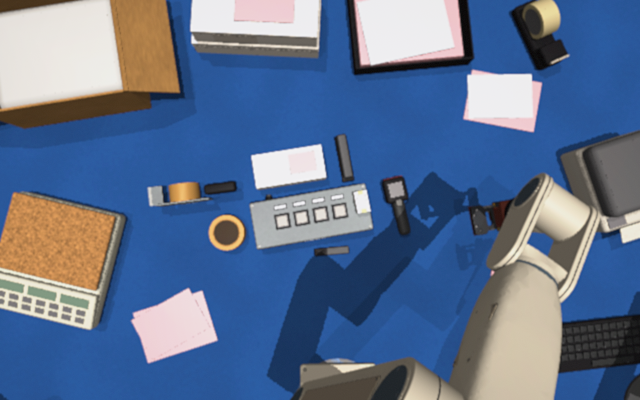

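View pics/side9.png

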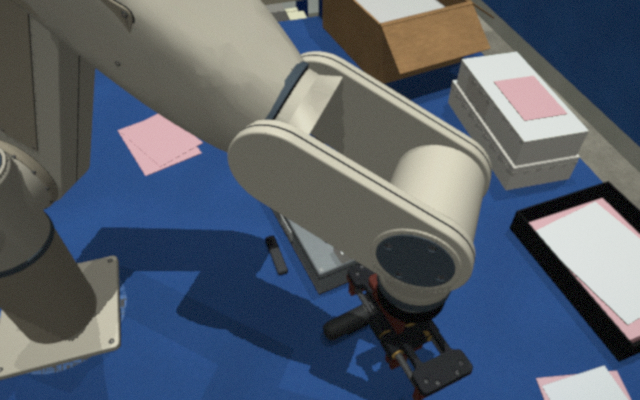

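The top view puts all four keys at about 84 mm (row near (281–340, 221–211)). The cartons, scanner, marker, stapler, tape roll and tape gun show at the same pixels as before. The arm is clear, so I'm handing in.

```bash
python3 -c "
from plant import bot
print(bot.finish_job())"
```

```text
the job is handed in; nothing more can be done
None
```

The job is done and handed in at about 15 s. All four keys got a light tap, key1 to key4 from the left. I then pressed key1, the latched one, to its stop, and it sprang up.

| Key | Fingertip height at touch | Force | Reading |
|---|---|---|---|
| key1 | 77.7 mm | 3.6 N | latched, did not sink |
| key2 | 81.7 mm | 2.9 N | standing, sank about 2 mm |
| key3 | 81.6 mm | 3.1 N | standing, sank about 2 mm |
| key4 | 81.6 mm | 2.2 N | standing, sank about 2 mm |

- **Release press:** the last reading, just before a final 0.6 mm of press, was 72.4 mm and 6.3 N.
- **Final check:** top-camera depth put the keys at 83.9, 83.7, 84.2 and 83.5 mm, so all were standing; key1 read 77.0 mm before. The things around the box looked unmoved in the top picture, and the gripper was well to the right of the box.
- **Checks that failed or were limited:** the side camera could not confirm the final key heights because the arm blocked its view. The wrist force reading has about 1 N of noise, so the tap forces are approximate.

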